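Fit the specimen holder on the wear tester's hidden pin and hold it down

TASK

Fit the longer of the two specimen holders to the carriage of the wear tester: carry it over, lengthwise along the carriage, between the four guide posts, slide it along the carriage until it drops over the locating pin hidden underneath, then press it down against the sprung lift plate until it is fully home on the ledges. Finish while still holding it pressed down, so that the clamps can be tightened: do not let go. Leave the other loose things on the bench where they are.

Things in the scene. Friction and masses are not known exactly. Their poses are not given: they have to be found in the camera images.
- holder: the longer specimen holder: bare aluminium block 50 mm wide (its x), 120 mm long (y), 20 mm high; on it a brown panel 46 mm wide and a clamp bar across each end (28 mm high overall, screw heads 32 mm). Origin: centre of its underside, z up. 0.27 to 0.47 kg. Lies flat on the bench, its length within 25 degrees of world y. Grip its sides at mid-length.
- hole (a point): mouth of the holder's hole for the pin, in the exact middle of its underside: round, 12 mm, with a 1.5 mm chamfer, 20 mm deep, closed above by the panel and so not seen from above. The holder fits either way round.
- seat (a point): on the fixed wear tester: middle of the carriage, level with the two aluminium ledges (144 mm long, outer edges 50 mm apart) that carry the holder's underside when it is fully home; 125 mm above the bench. z up, y along the carriage (the holder's length goes along it), x across. The carriage plate, 130 x 200 mm, lies 8 mm lower. Swing clamps (beyond y = +-83 mm) rise 48 mm above it.
- guides (a point): 25 mm above seat, midway between the tips of the four steel guide posts at x = +-32, y = +-45 mm from it. They are 10 mm thick, straight up to 17 mm above the seat, then taper to 5 mm; they leave the holder 2 mm of play on either side and do not stop it along y.
- slot (a point): middle of the pin's slot, 13 mm above seat, at the height of the pin's tip. The fixed steel pin (10 mm thick, nose tapering to 5 mm over its top 6 mm) is clamped on the centre line x = 0, anywhere within 12 mm of this point along y; it is not tracked. A holder between the posts rides on its tip until the hole comes over it; where the holder ends along y follows from the pin.
- arms (a point): top of the tester's two raised loading arms, 235 mm above seat and 245 mm from it towards the tester's -y end: keep clear. Their bracket, 150 mm wide and 81 mm above the seat, begins 155 mm from the seat; the crank housing begins 250 mm from it and is 97 mm above it. The connecting rod runs at x = +96 to +108 mm.
- lift_plate (a joint): sprung lift plate between the ledges (30 x 110 mm, slotted for the pin), in m: 0 = up, its top 6 mm above seat, where it carries the holder's own weight; 0.006 = level with the ledges, pushed down by a holder that is fully home. The spring gives about 7 N at 0 and 12 N at 0.006 and lifts the holder again when it is let go.
- holder_short: the shorter specimen holder, same make, 50 x 80 x 28 mm; a bystander. Origin: centre of its underside.
- weight_big: steel loading weight, a grooved round cylinder, 48 mm across, 36 mm high; a bystander. Origin: centre of its underside.
- weight_small: smaller grooved steel weight, 32 mm across, 30 mm high, parked on the tester's base plate, 53 mm below the seat; a bystander. Origin: centre of its underside.
- tip_jar: small round jar with a screw cap, 54 mm across, 55 mm high; a bystander. Origin: centre of its underside.
- coupons: loose stack of four bare brown specimen panels, 46 x 90 mm, 24 mm high; a bystander. Origin: centre of its underside.
- brush: bench brush lying down; a bystander. Origin: centre of its underside.
- hex_key: L-shaped hex key of 6 mm bar, 100 x 30 mm, lying flat; a bystander. Origin: centre of its underside.
There are look-alikes about, which are no part of the job. Leave any blue or yellow look-alike of the holder alone.

How it is judged:
By the outcome, as a careful person would: the job done as asked, in the order asked, and still so for the second after the job is handed in, while the arm keeps its last pose, push and grip.
It also fails if it takes over 54 s, if anything falls off the work surface, if the arm or the gripper's body presses on something with over 40 N, if the wrist force passes 120 N, or if a joint passes its speed limit or range.

ROBOT

A 6-joint arm with a two-finger parallel gripper is mounted at the origin on the work surface. World frame = base frame: x ahead of the robot, y to its left, z up, the work surface at z = 0. Lengths are in m, angles in rad, forces in N, time in s.
With the tool pointing down it reaches from about 0.3 to 0.775 m from the base axis. Payload 14.6 kg.
Tool frame: the origin (TCP) lies on the mounting face of the last link; the fingertips stand 199 mm ahead of it and the grasp point (between the pads) lies 180 mm ahead of it; z points along the fingers, y is the line along which they close (so a half turn about z gives the same grasp; the last joint's range is limited). The gripper opens to 94 mm and grips with 3 to 60 N. Pads are 16 mm wide; open, the fingers measure 119 mm over their backs; the gripper's body (75 mm by 177 mm) begins 78 mm behind the grasp point.
Start: joints at [-0.067, 0.3, 1.521, -0, 1.321, -0.067], TCP at [0.55, -0, 0.405] pointing down, gripper open.
Joint ranges: [-3.03, 3.03], [-0.79, 2.21], [0.23, 2.52], [-1.04, 4.18], [0, 3.07], [-2.55, 2.55]. Speed limits (rad/s): [2.22, 2.22, 2.57, 3.14, 3.14, 3.14].

INTERFACE

Orientations are given as [roll, pitch, yaw] about the fixed x, y, z axes, in that order (R = Rz(yaw) Ry(pitch) Rx(roll)).
In Python, from station import telemetry, cams, workorder, finder gives the robot as it stands.
- The arm moves only by the tool jog_arm, never from a script. Its argument "rows" is a list of rows, each an object with "gripper": the finger opening in m, from 0 to 0.094; "slide": the shift along the tool's x, y, z in m, a list of three; "spin": the turn about the tool's z in rad. In form: [{"gripper": gripper, "slide": [tx, ty, tz], "spin": spin}, ...]. A call has 1 to 8 rows; each row is the pose to reach, as a shift and turn from the pose commanded when the call began, along the tool's axes at that moment; what a row does not reach only later rows make up. A row lasts 1/10 s, in which the tool goes at most 50 mm and 8.59 degrees, less where a joint would pass 70% of its speed; a pose out of reach is approached as far as the arm can. A call with a gripper value outside its range is refused whole. The fingers move at their own pace and stop on an object; "squeeze" is the grip in N (left out, the last holds). Time passes only in rows, so rows that repeat a pose let the fingers close. It gives the time, the measured TCP pose, the force, the opening and the grip force at its end, in the units of the state.
- telemetry.get_obs(): the state, without advancing time (a new reading comes with each control period).
- cams.camera(name): name is "scene" or "side" or "wrist"; returns (picture, depth): 384x512x3 uint8, red, green, blue; 384x512 float32, m along the optical axis (not along the pixel's ray), 0 where there is no reading.
- cams.camera_info(name): a dict with "camera_matrix" (3x3 intrinsics, pixels), "R" (3x3) and "t" (3): a world point X has camera coordinates R X + t; the wrist camera has in their place "tool_from_camera" (4x4, takes a point from camera to tool coordinates, whose origin is the TCP and whose axes are the flange's). Camera axes: x right, y down, z forward; pixel columns grow to the right and rows downward; lengths in m; the calibration is good to about 2 mm. A picture is of the moment at which its call begins: read the wrist's pose just before it. camera_info takes no time and is no camera call.
- workorder.hand_in(): hands the job in; it is judged then, once.
Trained networks look in the newest picture that a camera, given by its name, has taken for a name from the list of things; names that differ only in an ending like _2 or _b are one class to them, and where a whole thing is asked for, a point or a joint stands for the part that bears it (a point fixed in the world has none). Each returns a list of dicts, best first, with "confidence" (0 to 1); they miss things now and then, are a little off and sometimes report something else, mostly with a low value. They report only what shows in the picture. A call takes as long as a camera call. They do not tell look-alikes from the thing itself.
- finder.find_in(target, camera): "point" ([x, y, z] in m, in world coordinates, good to about 4 mm: the middle of the surface that is visible of it).
- finder.masks_of(target, camera): "region" (384x512 bool, what is visible of it).
The state is a dict: "time_s": time; "qpos": joint angles; "joint_vel": joint speeds; "tau": joint torques, N m; "ee_pos": TCP position; "eef_rot": TCP orientation; "force": force on the tool from outside, world axes, zero at the start; "moment": the same for the moment, N m; "grip_width": finger opening in m; "grip_force": force on a finger pad.
Only numpy, scipy, OpenCV 4.12 (cv2) and the standard library are available. Lean on these libraries where they do the work, as an engineer would, in place of code of your own. Each camera call takes 0.05 s, during which the arm holds its last target. There are 200 camera calls.

## Working session

There is one attempt and no reset: what is moved stays moved. The work goes in short steps, Python scripts to look and compute and a tool call to move; the robot and the scene stay as the last step left them, time stands still between calls to the robot, and variables do not carry over. Pictures are saved under pics/ and viewed, at most 10 in all, crops included, and the job is handed in when it is done.

Besides the shell and the picture viewer there is one more tool, called after "Emit:" as name(argument=value, ...), one argument or row to a line, values as JSON. jog_arm: Moves the arm, as the interface text tells. Its arguments: {"type":"object","properties":{"rows":{"type":"array","items":{"type":"object","properties":{"gripper":{"type":"number"},"slide":{"type":"array","items":{"type":"number"}},"spin":{"type":"number"}}}},"squeeze":{"type":"number"}},"required":["rows"]}

```bash
ls; mkdir -p pics; cat > h.py <<'E'
import numpy as np, cv2
from station import telemetry, cams, workorder, finder
from scipy.spatial.transform import Rotation as Ro
def shot(n):
    o=telemetry.get_obs(); p,d=cams.camera(n); i=cams.camera_info(n); K=np.array(i["camera_matrix"])
    if n=="wrist":
        T=np.eye(4);T[:3,:3]=Ro.from_euler('xyz',o["eef_rot"]).as_matrix();T[:3,3]=o["ee_pos"]
        W=T@np.array(i["tool_from_camera"])
    else:
        R=np.array(i["R"]);W=np.eye(4);W[:3,:3]=R.T;W[:3,3]=-R.T@np.array(i["t"])
    v,u=np.mgrid[:384,:512]
    P=np.stack([(u-K[0,2])/K[0,0]*d,(v-K[1,2])/K[1,1]*d,d],-1)@W[:3,:3].T+W[:3,3]
    P[d<=0]=np.nan
    return p,d,P,K,W
def save(p,f): cv2.imwrite("pics/"+f,p[:,:,::-1])
E
python3 - <<'E'
from h import *
o=telemetry.get_obs();print(o)
ims=[]
for n in("scene","side","wrist"):
    p,d,P,K,W=shot(n);ims.append(p);np.savez("/tmp/%s.npz"%n,p=p,P=P,K=K,W=W)
    print(n,W.round(3).tolist())
    for t in("holder","lift_plate","arms","holder_short","guides","seat"):
        try:
            for r in finder.find_in(t,n)[:3]:print(t,np.round(r["point"],3),round(r["confidence"],2))
        except Exception as e:print(t,e)
save(ims[0],"scene0.png");save(ims[1],"side0.png");save(ims[2],"wrist0.png")
print(telemetry.get_obs()["time_s"])
E
```

```text
pics
{'time_s': 0.0, 'qpos': array([-6.66079285e-02,  3.00429768e-01,  1.52159073e+00,  1.38192768e-05,
        1.32069300e+00, -6.66350280e-02]), 'joint_vel': array([-1.29759571e-03,  4.57993557e-05, -9.50577519e-04,  1.32740877e-04,
        1.15668841e-03, -2.21968431e-03]), 'tau': array([-1.53750298e-03, -5.31805658e+01, -3.52735734e+01,  7.07558286e-02,
        2.43994006e-02, -4.79655944e-05]), 'ee_pos': array([ 5.49958174e-01, -3.54539967e-06,  4.04104797e-01]), 'eef_rot': array([-3.14047519e+00, -8.79877028e-05,  1.57081995e+00]), 'force': array([ 0.47168058, -0.05812771, -0.5039459 ]), 'moment': array([-0.00749209,  0.0178925 ,  0.01366453]), 'grip_force': 0.0, 'grip_width': 0.0941347782664858}
scene [[-0.305, 0.709, -0.636, 1.216], [0.952, 0.218, -0.214, 0.229], [-0.013, -0.671, -0.742, 1.048], [0.0, 0.0, 0.0, 1.0]]
holder [0.375 0.074 0.031] 0.91
holder [ 0.335 -0.171  0.023] 0.68
holder [0.447 0.325 0.021] 0.64
lift_plate [ 0.572 -0.128  0.135] 0.57
arms [ 0.622 -0.288  0.114] 0.56
arms [0.45  0.323 0.023] 0.56
holder_short [0.611 0.236 0.024] 0.78
guides [ 0.627 -0.285  0
[... 270 characters left out ...]
er [0.361 0.088 0.028] 0.76
lift_plate [0.601 0.246 0.024] 0.73
lift_plate [ 0.569 -0.135  0.127] 0.42
lift_plate [0.471 0.168 0.038] 0.18
arms [ 0.55  -0.08   0.069] 0.74
holder_short [0.598 0.245 0.024] 0.74
guides [ 0.551 -0.08   0.07 ] 0.82
guides [0.294 0.34  0.02 ] 0.6
seat [0.69  0.352 0.048] 0.2
wrist [[1.0, 0.0, 0.001, 0.55], [0.001, -0.96, -0.279, 0.083], [0.001, 0.279, -0.96, 0.384], [0.0, 0.0, 0.0, 1.0]]
holder [0.364 0.075 0.025] 0.74
holder [ 0.344 -0.11   0.024] 0.58
holder [0.729 0.141 0.022] 0.36
lift_plate [ 0.575 -0.106  0.13 ] 0.65
arms [ 0.559 -0.047  0.07 ] 0.72
holder_short [0.591 0.197 0.024] 0.74
guides [ 0.563 -0.044  0.076] 0.8
seat [ 0.558 -0.047  0.074] 0.55
1.05
```

```bash
python3 - <<'E'
import cv2,numpy as np
a=cv2.imread("pics/scene0.png");b=cv2.imread("pics/side0.png");c=cv2.imread("pics/wrist0.png")
cv2.imwrite("pics/m0.png",cv2.resize(np.vstack([np.hstack([a,b]),np.hstack([c,c*0])]),(800,600),interpolation=cv2.INTER_AREA))
E
```

```text
(no output)
```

View pics/scene0.png

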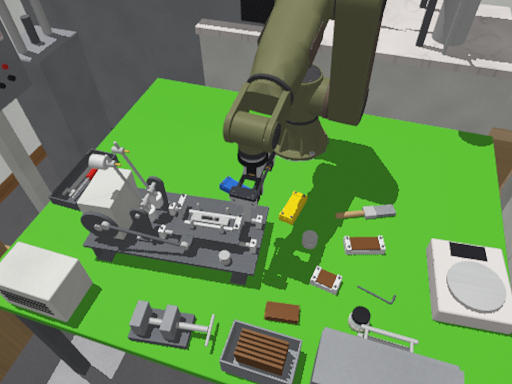

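View pics/wrist0.png

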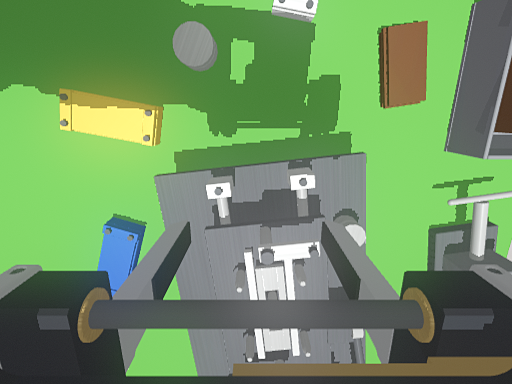

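View pics/side0.png

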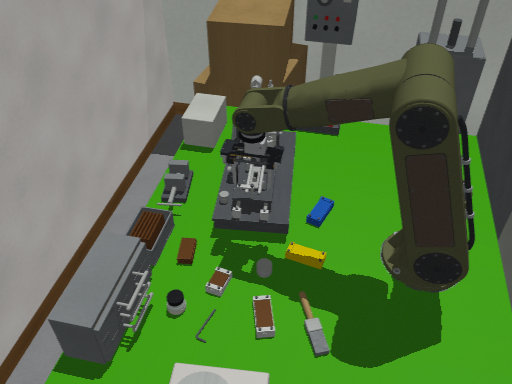

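The longer holder is the bare aluminium one at scene (365,245) / side (263,315), close to (0.445, 0.33). The shorter one is at scene (325,280). The blue and yellow decoys are at scene (235,187) and (293,207). The tester carriage, with four posts and white ledges, is at scene (215,220) / wrist (275,300). I'll fit the holder pose from both point clouds and coarsely fit the carriage.

```bash
python3 - <<'E'
import numpy as np,cv2
D={n:np.load("/tmp/%s.npz"%n) for n in("scene","side","wrist")}
for n in("scene","side"):
    P=D[n]["P"].reshape(-1,3)
    m=(abs(P[:,0]-.445)<.06)&(abs(P[:,1]-.33)<.1)&(P[:,2]>.012)&(P[:,2]<.05)
    Q=P[m];r=cv2.minAreaRect((Q[:,:2]*1000).astype(np.float32));print(n,m.sum(),r,np.percentile(Q[:,2],[5,50,90,98]).round(4))
    # top only
    T=Q[Q[:,2]>.017];print(cv2.minAreaRect((T[:,:2]*1000).astype(np.float32)))
    b=P[(abs(P[:,0]-.445)<.12)&(abs(P[:,1]-.33)<.15)&(abs(P[:,2])<.008)];print("bench",np.median(b[:,2]))
# ortho of tester at 1px=1mm: x .40-.75, y -.45..0.05
W=np.zeros((500,350,3),np.uint8);Z=np.full((500,350),-1.)
for n in("scene","side","wrist"):
    P=D[n]["P"].reshape(-1,3);c=D[n]["p"].reshape(-1,3)
    i=((.05-P[:,1])*1000);j=((P[:,0]-.4)*1000)
    ok=(i>=0)&(i<500)&(j>=0)&(j<350)&(P[:,2]<.2)
    for a,b,z,cc in zip(i[ok].astype(int),j[ok].astype(int),P[ok,2],c[ok]):
        s=slice(max(a-1,0),a+2),slice(max(b-1,0),b+2)
        mm=Z[s]<z; Z[s][mm]=z; W[s][mm]=cc
cv2.imwrite("pics/ortho.png",np.hstack([W[:,:,::-1],cv2.applyColorMap(np.clip((Z-.06)*2000,0,255).astype(np.uint8),cv2.COLORMAP_JET)]))
E
```

```text
scene 624 ((448.1297607421875, 321.58978271484375), (54.20466613769531, 120.1545639038086), 19.07254409790039) [0.0159 0.0255 0.0289 0.0318]
((447.68804931640625, 321.45965576171875), (53.315547943115234, 119.60296630859375), 18.067638397216797)
bench -8.674571765343586e-06
side 710 ((446.1312255859375, 323.91571044921875), (50.65635681152344, 122.8177490234375), 17.884950637817383) [0.0191 0.0278 0.0313 0.0339]
((446.5808410644531, 323.9841613769531), (50.759986877441406, 122.55305480957031), 18.397768020629883)
bench 0.0015246001275197596
```

View pics/ortho.png

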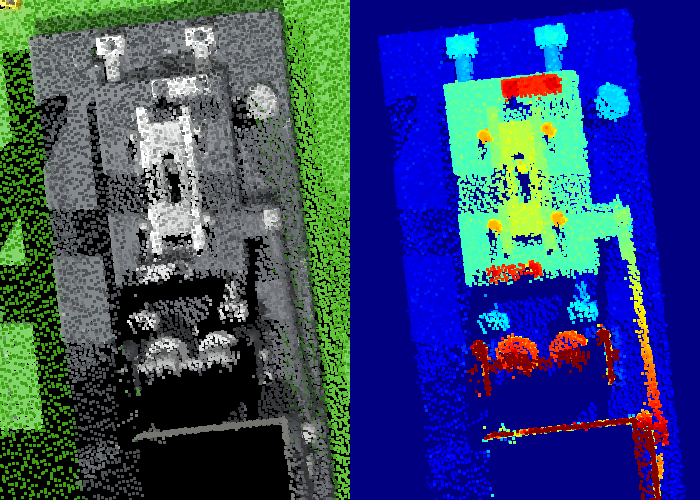

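The ortho puts the post tips at jet-half pixels (484,135), (548,130), (494,226), (558,218). That gives a carriage centre near (0.571, -0.127) and a yaw of about +6°. The holder is near (0.447, 0.323) with a yaw of about +18°. Next I move above the holder.

Emit:
jog_arm(
  rows=[
    {"gripper": 0.094, "slide": [0.046, -0.015, 0], "spin": -0.1},
    {"gripper": 0.094, "slide": [0.092, -0.03, 0], "spin": -0.2},
    {"gripper": 0.094, "slide": [0.138, -0.044, 0], "spin": -0.32},
    {"gripper": 0.094, "slide": [0.184, -0.059, 0], "spin": -0.32},
    {"gripper": 0.094, "slide": [0.23, -0.074, 0], "spin": -0.32},
    {"gripper": 0.094, "slide": [0.276, -0.089, 0], "spin": -0.32},
    {"gripper": 0.094, "slide": [0.323, -0.103, 0], "spin": -0.32},
    {"gripper": 0.094, "slide": [0.323, -0.103, 0], "spin": -0.32},
  ],
)

```text
time_s: 1.85
ee_pos: [0.445, 0.3272, 0.4045]
eef_rot: [-3.142, -0.001, 1.896]
force: [0.4, -0.8, -0.4]
grip_width: 0.0941
grip_force: 0.0
```

```bash
cat > w.py <<'E'
from h import *
import sys
o=telemetry.get_obs();print(o["time_s"],o["ee_pos"].round(4),o["eef_rot"].round(4))
p,d,P,K,W=shot("wrist");save(p,sys.argv[1])
Q=P.reshape(-1,3)
m=(abs(Q[:,0]-.446)<.06)&(abs(Q[:,1]-.323)<.09)&(Q[:,2]>.012)&(Q[:,2]<.05)
Q=Q[m];print(m.sum(),np.percentile(Q[:,2],[5,50,90,98]).round(4))
for lo in(.012,.017,.024):
    print(cv2.minAreaRect((Q[Q[:,2]>lo][:,:2]*1000).astype(np.float32)))
for r in finder.masks_of("holder","wrist")[:3]:
    g=P[r["region"]];g=g[(g[:,2]>.012)];print(r["confidence"],cv2.minAreaRect((g[:,:2]*1000).astype(np.float32)) if len(g)>5 else 0)
E
python3 w.py w1.png
```

```text
1.85 [0.445  0.3272 0.4045] [-3.1415e+00 -7.0000e-04  1.8958e+00]
3136 [0.0197 0.0255 0.0276 0.0311]
((444.0736083984375, 326.37860107421875), (50.08381271362305, 118.58147430419922), 17.87508773803711)
((444.1357421875, 326.1859436035156), (50.08381271362305, 118.17662811279297), 17.87508773803711)
((443.73663330078125, 325.5346984863281), (49.50682067871094, 117.43302917480469), 18.181835174560547)
0.91 ((444.0736083984375, 326.37860107421875), (50.08381271362305, 118.58147430419922), 17.87508773803711)
0.61 ((373.3306884765625, 113.31629943847656), (382.4557800292969, 24.806507110595703), 84.98184967041016)
0.57 ((396.8871154785156, 75.50614929199219), (20.722383499145508, 71.36080932617188), 31.122577667236328)
```

View pics/w1.png

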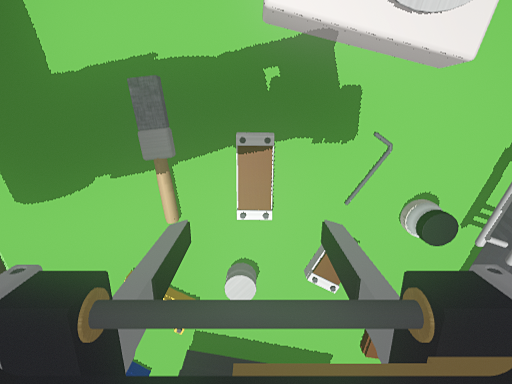

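The holder (255,175) is square to the gripper. I descend partway and measure again.

Emit:
jog_arm(
  rows=[
    {"gripper": 0.094, "slide": [0, 0, 0.04], "spin": 0},
    {"gripper": 0.094, "slide": [0, 0, 0.08], "spin": 0},
    {"gripper": 0.094, "slide": [0, 0, 0.12], "spin": 0},
    {"gripper": 0.094, "slide": [0, 0, 0.12], "spin": 0},
    {"gripper": 0.094, "slide": [0, 0, 0.12], "spin": 0},
  ],
)

```text
time_s: 2.45
ee_pos: [0.4477, 0.3223, 0.2857]
eef_rot: [3.142, 0.0, 1.889]
force: [0.3, 0.1, 0.5]
grip_width: 0.0941
grip_force: 0.0
```

```bash
python3 w.py w2.png
```

```text
2.45 [0.4477 0.3223 0.2857] [3.1415 0.     1.8894]
6550 [0.0201 0.0255 0.0277 0.0313]
((444.1719970703125, 325.696044921875), (50.26307678222656, 119.15094757080078), 17.9295711517334)
((444.2073669433594, 325.5867614746094), (50.26307678222656, 118.92121124267578), 17.9295711517334)
((444.015869140625, 325.0792541503906), (50.06127166748047, 117.8683090209961), 17.649948120117188)
0.86 ((444.1719970703125, 325.696044921875), (50.26307678222656, 119.15094757080078), 17.9295711517334)
0.85 ((394.072998046875, 209.52377319335938), (52.44615936279297, 252.9991455078125), 1.844165325164795)
```

Emit:
jog_arm(
  rows=[
    {"gripper": 0.094, "slide": [0.004, -0.002, 0.04], "spin": 0.006},
    {"gripper": 0.094, "slide": [0.004, -0.002, 0.07], "spin": 0.006},
    {"gripper": 0.094, "slide": [0.004, -0.002, 0.082], "spin": 0.006},
    {"gripper": 0.094, "slide": [0.004, -0.002, 0.082], "spin": 0.006},
    {"gripper": 0.045, "slide": [0.004, -0.002, 0.082], "spin": 0.006},
    {"gripper": 0.045, "slide": [0.004, -0.002, 0.082], "spin": 0.006},
    {"gripper": 0.045, "slide": [0.004, -0.002, 0.082], "spin": 0.006},
    {"gripper": 0.045, "slide": [0.004, -0.002, 0.082], "spin": 0.006},
  ],
  squeeze=45,
)

```text
time_s: 3.35
ee_pos: [0.444, 0.3262, 0.2034]
eef_rot: [3.14, -0.0, 1.885]
force: [0.7, -0.6, 0.3]
grip_width: 0.0658
grip_force: 0.0
```

Emit:
jog_arm(
  rows=[
    {"gripper": 0.03, "slide": [0, 0, 0], "spin": 0},
    {"gripper": 0.03, "slide": [0, 0, 0], "spin": 0},
    {"gripper": 0.03, "slide": [0, 0, 0], "spin": 0},
    {"gripper": 0.03, "slide": [0, 0, 0], "spin": 0},
    {"gripper": 0.03, "slide": [0, 0, 0], "spin": 0},
  ],
  squeeze=45,
)

```text
time_s: 3.85
ee_pos: [0.4438, 0.3262, 0.2028]
eef_rot: [3.142, -0.0, 1.885]
force: [-0.6, -0.5, 3.7]
grip_width: 0.0494
grip_force: 45.0
```

Emit:
jog_arm(
  rows=[
    {"gripper": 0.03, "slide": [0, 0, -0.03], "spin": 0},
    {"gripper": 0.03, "slide": [0, 0, -0.07], "spin": 0},
    {"gripper": 0.03, "slide": [0, 0, -0.11], "spin": 0},
    {"gripper": 0.03, "slide": [0, 0, -0.15], "spin": 0},
    {"gripper": 0.03, "slide": [0, 0, -0.19], "spin": 0},
    {"gripper": 0.03, "slide": [0, 0, -0.23], "spin": 0},
    {"gripper": 0.03, "slide": [0, 0, -0.23], "spin": 0},
    {"gripper": 0.03, "slide": [0, 0, -0.23], "spin": 0},
  ],
)

```text
time_s: 4.65
ee_pos: [0.4437, 0.3261, 0.4321]
eef_rot: [-3.141, 0.0, 1.885]
force: [-0.7, 0.4, -4.5]
grip_width: 0.0495
grip_force: 45.0
```

```bash
cat > t.py <<'E'
from h import *
from scipy.optimize import least_squares
o=telemetry.get_obs();print(o["time_s"],o["ee_pos"].round(4),o["eef_rot"].round(4),o["force"].round(2))
D={n:np.load("/tmp/%s.npz"%n) for n in("wrist",)}
S={"wrist0":D["wrist"]["P"]}
for n in("scene","side"):
    L=[shot(n) for _ in range(4)]
    S[n]=np.vstack([l[2].reshape(-1,3) for l in L]); save(L[0][0],n+"1.png")
    np.savez("/tmp/%s1.npz"%n,p=L[0][0],P=L[0][2])
g=np.array([[-32,45],[32,45],[-32,-45],[32,-45]])/1000.
def pose(q): 
    c,s=np.cos(q[2]),np.sin(q[2]);return g@np.array([[c,s],[-s,c]])+q[:2]
for n,P in S.items():
    P=P.reshape(-1,3);q=np.array([.571,-.127,.105])
    for it in range(4):
        C=[];N=[];Z=[]
        for k in pose(q):
            m=(np.hypot(P[:,0]-k[0],P[:,1]-k[1])<.011)&(P[:,2]>.136)&(P[:,2]<.156)
            N.append(m.sum());
            if m.sum()<2: C.append(k*np.nan);Z.append(0);continue
            e=P[m];C.append((e[:,:2].min(0)+e[:,:2].max(0))/2 if 0 else e[:,:2].mean(0));Z.append(e[:,2].max())
        C=np.array(C);ok=~np.isnan(C[:,0])
        q=least_squares(lambda q:(pose(q)-C)[ok].ravel(),q).x
    print(n,q.round(4),np.degrees(q[2]).round(2),N,np.round(Z,4),((pose(q)-C)*1000).round(1).tolist())
    # ledges / carriage plate outline
    for lo,hi,nm,r in((.112,.121,"plate",(.08,.115)),(.1225,.1295,"ledge",(.03,.08))):
        c,s=np.cos(q[2]),np.sin(q[2]);d=(P[:,:2]-q[:2])@np.array([[c,-s],[s,c]])
        m=(abs(d[:,0])<r[0])&(abs(d[:,1])<r[1])&(P[:,2]>lo)&(P[:,2]<hi)
        e=d[m];print("  ",nm,m.sum(),np.median(P[m,2]).round(4),np.percentile(e,[1,99],axis=0).round(4).tolist(),)
E
python3 t.py
```

```text
4.65 [0.4437 0.3261 0.4321] [-3.1414e+00  1.0000e-04  1.8848e+00] [-0.7   0.38 -4.47]
wrist0 [ 0.5698 -0.1253  0.112 ] 6.42 [np.int64(105), np.int64(103), np.int64(104), np.int64(107)] [0.1499 0.1499 0.1493 0.1499] [[-0.5, 0.1], [0.4, 0.2], [-0.2, -0.2], [0.3, -0.2]]
   plate 8327 0.1161 [[-0.0639, -0.0952], [0.073, 0.0975]]
   ledge 1452 0.1242 [[-0.0283, -0.0728], [0.028, 0.0683]]
scene [ 0.5744 -0.1296  0.1065] 6.1 [np.int64(51), np.int64(56), np.int64(55), np.int64(55)] [0.1515 0.1519 0.1522 0.154 ] [[0.4, -0.2], [-0.2, 0.2], [-0.1, 0.0], [-0.1, 0.0]]
   plate 6570 0.1174 [[-0.0662, -0.099], [0.0756, 0.0984]]
   ledge 1090 0.1259 [[-0.0285, -0.0712], [0.0265, 0.0701]]
side [ 0.5751 -0.1268  0.1048] 6.01 [np.int64(0), np.int64(8), np.int64(0), np.int64(0)] [0.     0.1464 0.     0.    ] [[nan, nan], [0.0, 0.0], [nan, nan], [nan, nan]]
   plate 1078 0.1181 [[0.0052, -0.1009], [0.078, 0.1]]
   ledge 41 0.1258 [[0.0068, 0.0548], [0.0285, 0.0794]]
```

```bash
cat > hand.py <<'E'
from h import *
o=telemetry.get_obs();T=Ro.from_euler('xyz',o["eef_rot"]).as_matrix()
p,d,P,K,W=shot("wrist")
t=(P.reshape(-1,3)-o["ee_pos"])@T
m=(t[:,2]>.165)&(t[:,2]<.21)&(abs(t[:,1])<.045)&(abs(t[:,0])<.09)
e=t[m];print(o["time_s"],o["ee_pos"].round(4),m.sum(),np.percentile(e,[0.5,50,99.5],axis=0).round(4).tolist())
f=e[e[:,0]>.03];print("front lateral",np.percentile(f[:,1],[.5,99.5]).round(4),cv2.minAreaRect((f[:,:2]*1000).astype(np.float32)))
E
python3 hand.py
```

```text
5.05 [0.4439 0.3262 0.432 ] 12422 [[-0.0377, -0.0342, 0.1663], [0.0143, 0.0001, 0.1773], [0.0587, 0.035, 0.2024]]
front lateral [-0.0242  0.0251] ((44.43843078613281, 0.3961620330810547), (28.83868980407715, 50.06168746948242), 0.06990755349397659)
```

Emit:
jog_arm(
  rows=[
    {"gripper": 0.03, "slide": [-0.03, -0.001, 0], "spin": 0.05},
    {"gripper": 0.03, "slide": [-0.07, -0.003, 0], "spin": 0.1},
    {"gripper": 0.03, "slide": [-0.115, -0.005, 0], "spin": 0.15},
    {"gripper": 0.03, "slide": [-0.16, -0.007, 0], "spin": 0.2025},
    {"gripper": 0.03, "slide": [-0.205, -0.009, 0], "spin": 0.2025},
    {"gripper": 0.03, "slide": [-0.25, -0.011, 0], "spin": 0.2025},
    {"gripper": 0.03, "slide": [-0.295, -0.013, 0], "spin": 0.2025},
    {"gripper": 0.03, "slide": [-0.34, -0.015, 0], "spin": 0.2025},
  ],
)

```text
time_s: 5.9
ee_pos: [0.5347, -0.0037, 0.4327]
eef_rot: [3.141, 0.0, 1.682]
force: [0.6, -0.1, -2.7]
grip_width: 0.0494
grip_force: 45.0
```

Emit:
jog_arm(
  rows=[
    {"gripper": 0.03, "slide": [-0.04, 0.008, 0], "spin": 0},
    {"gripper": 0.03, "slide": [-0.08, 0.015, 0], "spin": 0},
    {"gripper": 0.03, "slide": [-0.112, 0.0215, 0], "spin": 0},
    {"gripper": 0.03, "slide": [-0.112, 0.0215, 0.02], "spin": 0},
    {"gripper": 0.03, "slide": [-0.112, 0.0215, 0.04], "spin": 0},
    {"gripper": 0.03, "slide": [-0.112, 0.0215, 0.06], "spin": 0},
    {"gripper": 0.03, "slide": [-0.112, 0.0215, 0.06], "spin": 0},
    {"gripper": 0.03, "slide": [-0.112, 0.0215, 0.06], "spin": 0},
  ],
)

```text
time_s: 6.7
ee_pos: [0.5685, -0.1108, 0.3732]
eef_rot: [-3.142, 0.0, 1.682]
force: [0.4, 0.2, -4.1]
grip_width: 0.0492
grip_force: 45.0
```

```bash
cat > look.py <<'E'
from h import *
import sys
o=telemetry.get_obs();print(o["time_s"],o["ee_pos"].round(4),o["eef_rot"].round(4),o["force"].round(2))
a=shot("wrist")[0][180:,100:420];b=shot("scene")[0][150:290,120:320];c=shot("side")[0][100:240,180:340]
a=cv2.resize(a,(470,300));b=cv2.resize(b,(428,300),interpolation=cv2.INTER_CUBIC);c=cv2.resize(c,(343,300),interpolation=cv2.INTER_CUBIC)
save(np.vstack([np.hstack([a,np.zeros((300,330,3),np.uint8)]),np.hstack([b,c,np.zeros((300,29,3),np.uint8)])]),sys.argv[1])
E
python3 look.py l1.png
```

```text
6.7 [ 0.5685 -0.1108  0.3732] [-3.1416  0.      1.6823] [ 0.36  0.15 -4.13]
```

View pics/l1.png

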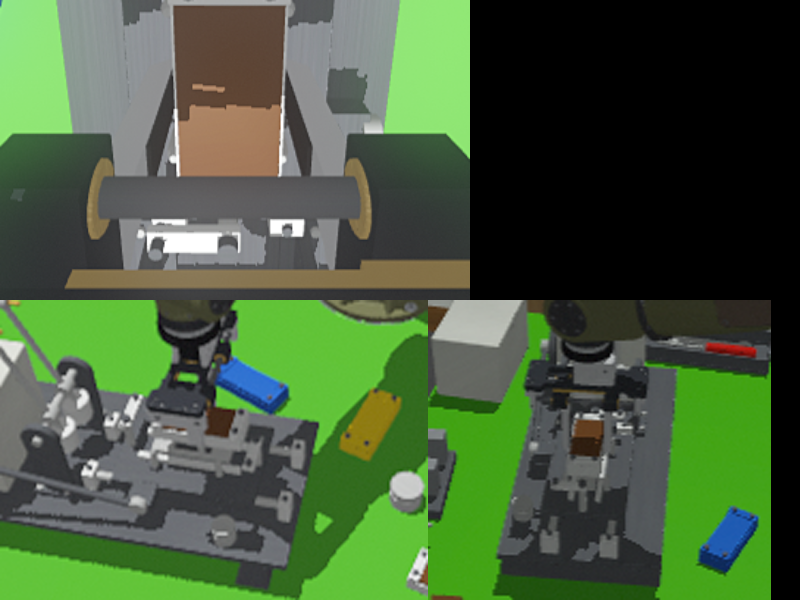

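The view looks symmetric: post tips show at both sides of the holder (crop about (172,158) and (284,158)). I lower it between the posts.

Emit:
jog_arm(
  rows=[
    {"gripper": 0.03, "slide": [0, 0, 0.01], "spin": 0},
    {"gripper": 0.03, "slide": [0, 0, 0.018], "spin": 0},
    {"gripper": 0.03, "slide": [0, 0, 0.023], "spin": 0},
    {"gripper": 0.03, "slide": [0, 0, 0.027], "spin": 0},
    {"gripper": 0.03, "slide": [0, 0, 0.03], "spin": 0},
    {"gripper": 0.03, "slide": [0, 0, 0.03], "spin": 0},
  ],
)

```text
time_s: 7.45
ee_pos: [0.5684, -0.1107, 0.3422]
eef_rot: [-3.141, -0.0, 1.682]
force: [-0.0, -0.8, -2.9]
grip_width: 0.0495
grip_force: 45.0
```

Emit:
jog_arm(
  rows=[
    {"gripper": 0.03, "slide": [0, 0, 0.001], "spin": 0},
    {"gripper": 0.03, "slide": [0, 0, 0.0015], "spin": 0},
    {"gripper": 0.03, "slide": [0, 0, 0.002], "spin": 0},
    {"gripper": 0.03, "slide": [0, 0, 0.002], "spin": 0},
  ],
)

```text
time_s: 7.85
ee_pos: [0.5684, -0.1108, 0.3407]
eef_rot: [3.141, 0.0, 1.682]
force: [0.1, 0.4, -3.2]
grip_width: 0.0496
grip_force: 45.0
```

Emit:
jog_arm(
  rows=[
    {"gripper": 0.03, "slide": [0, 0, 0.0005], "spin": 0},
    {"gripper": 0.03, "slide": [0, 0, 0.001], "spin": 0},
    {"gripper": 0.03, "slide": [0, 0, 0.0015], "spin": 0},
    {"gripper": 0.03, "slide": [0, 0, 0.0015], "spin": 0},
  ],
)

```text
time_s: 8.25
ee_pos: [0.5685, -0.1108, 0.3397]
eef_rot: [3.141, 0.0, 1.682]
force: [-1.2, 0.0, 5.0]
grip_width: 0.0497
grip_force: 45.0
```

Contact with the pin tip is about 8 N. I slide along -y.

Emit:
jog_arm(
  rows=[
    {"gripper": 0.03, "slide": [-0.001, 0, 0], "spin": 0},
    {"gripper": 0.03, "slide": [-0.002, 0, 0], "spin": 0},
    {"gripper": 0.03, "slide": [-0.003, 0, 0], "spin": 0},
    {"gripper": 0.03, "slide": [-0.004, 0, 0], "spin": 0},
    {"gripper": 0.03, "slide": [-0.004, 0, 0], "spin": 0},
  ],
)

```text
time_s: 8.75
ee_pos: [0.5688, -0.1149, 0.3388]
eef_rot: [-3.141, -0.0, 1.682]
force: [0.3, -0.6, -3.6]
grip_width: 0.0495
grip_force: 45.0
```

Emit:
jog_arm(
  rows=[
    {"gripper": 0.03, "slide": [0, 0, 0.0005], "spin": 0},
    {"gripper": 0.03, "slide": [0, 0, 0.001], "spin": 0},
    {"gripper": 0.03, "slide": [0, 0, 0.001], "spin": 0},
  ],
)

```text
time_s: 9.05
ee_pos: [0.5688, -0.1147, 0.338]
eef_rot: [-3.141, -0.0, 1.682]
force: [-0.3, -0.4, -3.2]
grip_width: 0.0497
grip_force: 45.0
```

It is in free fall again below tip height, so the pin nose seems to be in the hole. I continue gently.

Emit:
jog_arm(
  rows=[
    {"gripper": 0.03, "slide": [0, 0, 0.0007], "spin": 0},
    {"gripper": 0.03, "slide": [0, 0, 0.0014], "spin": 0},
    {"gripper": 0.03, "slide": [0, 0, 0.002], "spin": 0},
    {"gripper": 0.03, "slide": [0, 0, 0.002], "spin": 0},
  ],
)

```text
time_s: 9.45
ee_pos: [0.5688, -0.1147, 0.336]
eef_rot: [-3.141, -0.0, 1.682]
force: [-1.1, -0.0, -3.1]
grip_width: 0.0495
grip_force: 45.0
```

Emit:
jog_arm(
  rows=[
    {"gripper": 0.03, "slide": [0, 0, 0.0007], "spin": 0},
    {"gripper": 0.03, "slide": [0, 0, 0.0014], "spin": 0},
    {"gripper": 0.03, "slide": [0, 0, 0.002], "spin": 0},
    {"gripper": 0.03, "slide": [0, 0, 0.002], "spin": 0},
  ],
)

```text
time_s: 9.85
ee_pos: [0.5688, -0.1147, 0.334]
eef_rot: [-3.141, -0.0, 1.682]
force: [-0.5, 0.6, -3.3]
grip_width: 0.0496
grip_force: 45.0
```

Emit:
jog_arm(
  rows=[
    {"gripper": 0.03, "slide": [0, 0, 0.0007], "spin": 0},
    {"gripper": 0.03, "slide": [0, 0, 0.0014], "spin": 0},
    {"gripper": 0.03, "slide": [0, 0, 0.002], "spin": 0},
    {"gripper": 0.03, "slide": [0, 0, 0.002], "spin": 0},
  ],
)

```text
time_s: 10.25
ee_pos: [0.5688, -0.1147, 0.3324]
eef_rot: [3.141, 0.0, 1.682]
force: [-3.2, 1.0, 3.4]
grip_width: 0.0497
grip_force: 45.0
```

Emit:
jog_arm(
  rows=[
    {"gripper": 0.03, "slide": [0, -0.0006, 0], "spin": 0},
    {"gripper": 0.03, "slide": [0, -0.0006, 0.0007], "spin": 0},
    {"gripper": 0.03, "slide": [0, -0.0006, 0.0014], "spin": 0},
    {"gripper": 0.03, "slide": [0, -0.0006, 0.002], "spin": 0},
    {"gripper": 0.03, "slide": [0, -0.0006, 0.002], "spin": 0},
  ],
)

```text
time_s: 10.75
ee_pos: [0.5685, -0.1147, 0.3305]
eef_rot: [3.14, 0.0, 1.682]
force: [3.5, 2.3, 5.9]
grip_width: 0.0495
grip_force: 45.0
```

Emit:
jog_arm(
  rows=[
    {"gripper": 0.03, "slide": [0.0002, 0.0003, 0.0007], "spin": 0},
    {"gripper": 0.03, "slide": [0.0002, 0.0003, 0.0014], "spin": 0},
    {"gripper": 0.03, "slide": [0.0002, 0.0003, 0.002], "spin": 0},
    {"gripper": 0.03, "slide": [0.0002, 0.0003, 0.002], "spin": 0},
  ],
)

```text
time_s: 11.15
ee_pos: [0.5687, -0.1146, 0.3286]
eef_rot: [3.141, 0.001, 1.682]
force: [1.0, -0.2, 7.2]
grip_width: 0.0498
grip_force: 45.0
```

Emit:
jog_arm(
  rows=[
    {"gripper": 0.03, "slide": [0, 0, 0.0005], "spin": 0},
    {"gripper": 0.03, "slide": [0, 0, 0.001], "spin": 0},
    {"gripper": 0.03, "slide": [0, 0, 0.0015], "spin": 0},
    {"gripper": 0.03, "slide": [0, 0, 0.0015], "spin": 0},
  ],
)

```text
time_s: 11.55
ee_pos: [0.5686, -0.1146, 0.3278]
eef_rot: [3.14, 0.001, 1.682]
force: [-2.5, 1.2, 13.8]
grip_width: 0.0493
grip_force: 45.0
```

Emit:
jog_arm(
  rows=[
    {"gripper": 0.03, "slide": [0, 0, 0.0004], "spin": 0},
    {"gripper": 0.03, "slide": [0, 0, 0.0008], "spin": 0},
    {"gripper": 0.03, "slide": [0, 0, 0.0008], "spin": 0},
  ],
  squeeze=58,
)

```text
time_s: 11.85
ee_pos: [0.5686, -0.1146, 0.3277]
eef_rot: [3.14, 0.001, 1.682]
force: [-5.4, 2.7, 21.7]
grip_width: 0.0496
grip_force: 58.0
```

```bash
python3 hand.py; python3 look.py l2.png; python3 - <<'E'
from h import *
for n,b in(("scene",(.0040,-.0042)),("wrist",(.0,0))):
    P=shot(n)[2].reshape(-1,3);c,s=np.cos(.1115),np.sin(.1115)
    d=(P[:,:2]-[.5695+b[0],-.1253+b[1]])@np.array([[c,-s],[s,c]])
    for lo,hi in((-.055,-.03),(.02,.045),(.045,.066)):
        m=(abs(d[:,0])<.02)&(d[:,1]>lo)&(d[:,1]<hi)&(P[:,2]>.138)&(P[:,2]<.17);print(n,lo,m.sum(),np.median(P[m,2]) if m.any() else 0)
    m=(abs(d[:,0])<.022)&(abs(d[:,1])<.1)&(P[:,2]>.14)&(P[:,2]<.162);print(np.percentile(d[m],[1,99],axis=0).round(4).tolist() if m.any() else 0)
E
```

```text
11.85 [ 0.5686 -0.1146  0.3277] 13704 [[-0.055, -0.038, 0.1664], [0.0173, -0.0002, 0.1774], [0.0647, 0.0369, 0.2099]]
front lateral [-0.0402  0.0382] ((57.889869689941406, -0.7253303527832031), (88.54747009277344, 55.77912902832031), 89.96080780029297)
11.9 [ 0.5686 -0.1146  0.3278] [3.1399e+00 9.0000e-04 1.6824e+00] [-5.37  2.3  20.53]
scene -0.055 0 0
scene 0.02 83 0.15186761102208834
scene 0.045 78 0.15275207030124088
[[-0.0216, -0.0942], [0.0218, 0.0951]]
wrist -0.055 11 0.15652343479303227
wrist 0.02 2448 0.150386450633956
wrist 0.045 2281 0.1518493370830367
[[-0.0216, -0.0274], [0.0216, 0.069]]
```

View pics/l2.png

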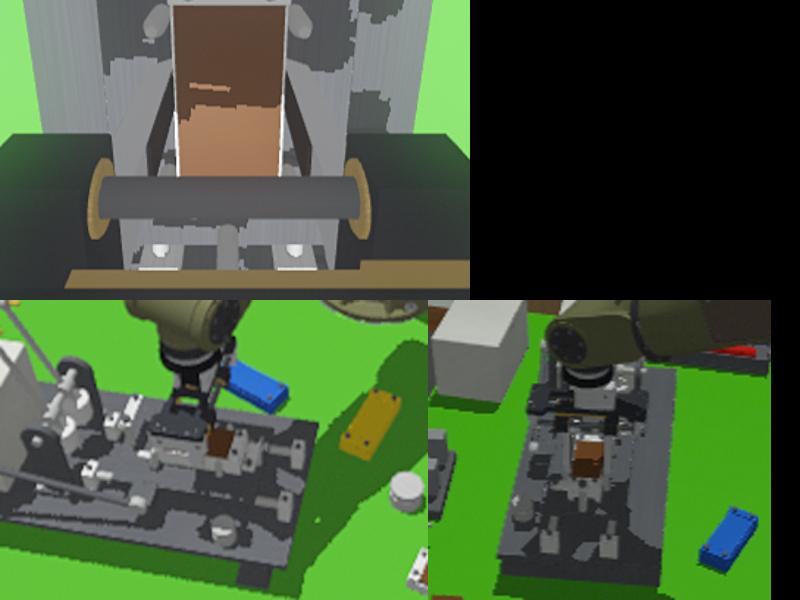

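The holder is home. Its panel sits at about 0.151 m, which puts the underside at 0.125 m, and the force rises without further travel. The posts show symmetrically at crop (155,22) and (300,22). I'm handing in with it pressed down.

```bash
python3 -c "
from station import workorder
print(workorder.hand_in())"
```

```text
the job is handed in; nothing more can be done
None
```

I fitted the longer holder over the pin and pressed it down until it was home on the ledges. I handed the job in at about 12 s, still gripped at 58 N and pushed down with about 24 N; the hand-in gave no verdict.

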